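# Bolt down the drill tin and draw off its deep lid

## Robot

A 7-joint arm with a two-finger parallel gripper is mounted at the origin on a cart in front of the work surface, level with it; the furniture and walls round the work are solid. World frame = base frame: x ahead of the robot, y to its left, z up, the work surface at z = 0. Lengths are in m, angles in rad, forces in N, time in s.
With the tool pointing down it reaches from about 0.425 to 0.875 m from the base axis. Payload 4.7 kg.
Tool frame: the origin (TCP) lies on the centre line of the jaws, within the pads' length; the fingertips stand nose_length ahead of it and the grasp point (between the pads) is the TCP (nose_length is the distance from the TCP to the fingertips, in m); z points along the fingers, y is the line along which they close (so a half turn about z gives the same grasp; the last joint's range is limited). The gripper opens to 87 mm and grips with 3 to 60 N. Pads are 19 mm wide; open, the fingers measure 117 mm over their backs; the gripper's body (75 mm by 190 mm) begins 51 mm behind the grasp point.
Start: joints at [-1.103, 0.321, -0.07, 1.45, 0.023, 1.371, -0.057], TCP at [0.285, 0.584, 0.242] pointing down, gripper open.
Joint ranges: [-2.86, 2.86], [-0.3, 2.09], [-1.38, 1.24], [0.06, 2.45], [-1.56, 4.7], [0.09, 2.05], [-2.69, 2.69]. Speed limits (rad/s): [2.57, 2.57, 3.14, 3.14, 3.14, 3.14, 3.14].

## Interface

Orientations are given as a unit quaternion [w, x, y, z].
In Python, from workcell import move_to, move_linear, move_joints, let_go, gripper_close, hold, ik, get_state, capture, camera_model, MotionError, hand_in, nose_length gives the robot as it stands. Calls block until the motion is done:
- move_to(position, orientation): joint-space move of the TCP to a pose.
- move_linear(position, velocity=0.15, ori=None, threshold=None): straight line of the TCP; ori=None keeps the orientation; velocity is the mean speed in m/s. With threshold (N) it stops when the force on the tool has changed by that much, and returns True; else False.
- move_joints(angles): joint-space move.
- let_go() and gripper_close(grasp_force=None): open the fingers fully, or close them until they stop; grasp_force is the grip in N (None keeps the last).
- hold(seconds).
- ik(position, orientation): joint angles nearest the present ones, or None.
- get_state(): the state.
- capture(name): name is "scene" or "top"; returns (picture, depth): 384x512x3 uint8, blue, green, red; 384x512 float32, m along the optical axis (not along the pixel's ray), 0 where there is no reading.
- camera_model(name): a dict with "mtx" (3x3 intrinsics, pixels), "R" (3x3) and "t" (3): a world point X has camera coordinates R X + t. Camera axes: x right, y down, z forward; pixel columns grow to the right and rows downward; lengths in m; the calibration is good to about 2 mm. A picture is of the moment at which its call begins. camera_model takes no time and is no camera call.
A pose or a line that the arm cannot do raises MotionError and nothing moves.
- hand_in(): hands the job in; it is judged then, once.
The state is a dict: "time": time; "qpos": joint angles; "dq": joint speeds; "joint_efforts": joint torques, N m; "position": TCP position; "ee_rot": TCP orientation; "contact_force": force on the tool from outside, world axes, zero at the start; "ft_torque": the same for the moment, N m; "gripper_width": finger opening in m; "grip_force": force on a finger pad.
Only numpy, scipy, OpenCV 4.12 (cv2) and the standard library are available. Lean on these libraries where they do the work, as an engineer would, in place of code of your own. Each camera call takes 0.05 s, during which the arm holds its last target. There are 200 camera calls.

## Task

The green-lidded drill tin stands loose in the hold-down stand and its deep lid fits tightly. Slide the red-knobbed bolt fully home over the foot of the tin so that it holds the tin down, then draw the green lid straight up and off and stand it, mouth down, on the cork mat. Leave the bolt home and the drills standing in the stand.

Things in the scene. Friction and masses are not known exactly. Their poses are not given: they have to be found in the camera images.
- tin_lid: green square lid, 50 x 50 mm outside, 86 mm tall, 0.1 kg; origin at the centre of its open mouth (lower edge), z up, x and y along its sides. At first fully down, mouth 27 mm and top 113 mm above the bench. Tight: 7 to 12 N straight up for the first 50 mm; clear of the drills inside after 80 mm of rise. Grip it from above across x (fingers opened to about 65 mm), 25 to 30 mm below its top.
- tin_base: lower part of the tin, loose, 0.25 kg: foot 70 x 70 x 5 mm, plinth to z = 17 mm (the lid's mouth rests on it), then a black block with drills up to z = 95 mm. Origin under the foot's centre, 10 mm above the bench in the stand; z up. Low rails and a stop keep it from sliding; the bolt comes over its +x edge. Until the bolt is home it lifts with the lid.
- bolt (a joint): travel of the stand's steel bolt towards the tin, m: 0 to 0.004 at the start (clear of the foot), 0.020 fully home at its stop, 7 mm over the foot. Slides level with about 2 N of friction and stays where it is left.
- bolt_knob (a point): grip point on the bolt's red knob, an upright post 16 mm thick, 24 to 85 mm above the bench, on the tin's far side; the point is on its axis, 68 mm up. Its x axis points away from the tin (and robot) along the bolt's travel: home is along -x. Home, the post stands 60 mm from the tin's centre, 27 mm from the lid. Guides beneath reach 29 mm above the bench. Grip from above across x.
- mat: flat cork mat fixed on the bench, 90 mm (x) by 80 mm (y), 3 mm thick; origin under its centre, z up; 0.3 m beside the tin, left or right. A fixture stands between (lever 0.21 m high): carry the lid across, mouth 0.23 m up. Beyond hangs a shelf, 0.38 m up: come to the tin from the robot's side, not along the back. At the far left is a carton 0.25 m high: cross it with the tips 0.3 m up.

How it is judged:
By the outcome, as a careful person would: the job done as asked, in the order asked, and still so for the second after the job is handed in, with the robot touching nothing.
It also fails if it takes over 58 s, if anything falls off the work surface, if the arm or the gripper's body presses on something with over 40 N, if the wrist force passes 120 N, or if a joint passes its speed limit or range.

## Working session

There is one attempt and no reset: what is moved stays moved. The work goes in short steps, each a Python script; the robot and the scene stay as the last script left them, time stands still between calls to the robot, and variables do not carry over. Pictures are saved under pics/ and viewed, at most 10 in all, crops included, and the job is handed in when it is done.

```bash
mkdir -p pics; ls
python3 - <<'E'
from workcell import *
import cv2,numpy as np
s=get_state();print(s['time'],s['position'],s['ee_rot'],s['gripper_width'],nose_length)
for n in("scene","top"):
    p,d=capture(n);np.savez(f'pics/{n}0.npz',p=p,d=d);cv2.imwrite(f'pics/{n}0.png',p);print(camera_model(n))
E
```

```text
pics
0.0 [0.2847802  0.58372942 0.24048105] [-1.58357457e-04  2.24956356e-01  9.74368386e-01 -9.28310206e-04] 0.08717697825410213 0.019
{'mtx': array([[438.2804311 ,   0.        , 249.76179616],
       [  0.        , 438.2804311 , 192.3548938 ],
       [  0.        ,   0.        ,   1.        ]]), 'R': array([[-0.85876417, -0.51229693,  0.00871485],
       [-0.34184868,  0.56020602, -0.75452547],
       [ 0.38165897, -0.65093861, -0.65621289]]), 't': array([0.34247767, 0.30724836, 0.5960478 ])}
{'mtx': array([[351.00634441,   0.        , 251.44413941],
       [  0.        , 351.00634441, 186.56162229],
       [  0.        ,   0.        ,   1.        ]]), 'R': array([[-0.00901634, -0.99983856,  0.01554206],
       [-0.98164868,  0.0058894 , -0.19060742],
       [ 0.19048512, -0.01697543, -0.9815433 ]]), 't': array([-0.16231589,  0.48661656,  0.84514848])}
```

View pics/scene0.png

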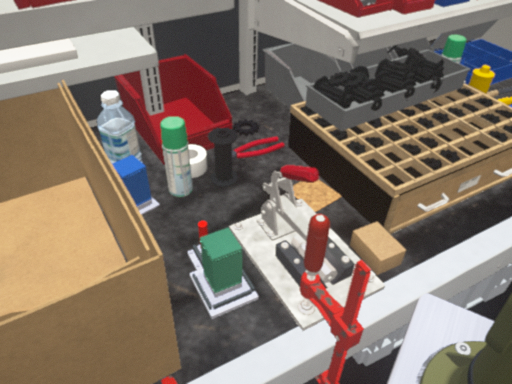

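View pics/top0.png

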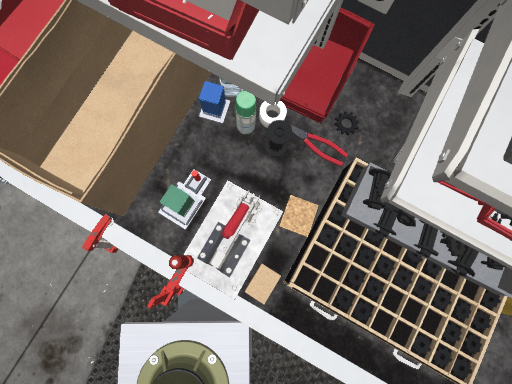

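The scene view shows the green lid at (222,258) and the red knob at (203,232). The mat is behind the clamp fixture, at about (315,193). In the top view the lid is at (177,201), the knob at (196,175) and the mat at (299,215). Next I'll look at enlarged crops.

```bash
cat > h.py <<'E'
import numpy as np,cv2
from workcell import *
def cloud(n,p,d):
    c=camera_model(n);v,u=np.mgrid[:384,:512]
    ray=np.stack([u,v,np.ones_like(u)],-1)@np.linalg.inv(c['mtx']).T
    return (ray*d[...,None]-c['t'])@c['R']   # R^T (x-t)
def tri(us,ut):
    A=[];b=[]
    for n,u in(("scene",us),("top",ut)):
        c=camera_model(n);P=c['mtx']@np.c_[c['R'],c['t']]
        for i in(0,1):
            r=P[i]-u[i]*P[2];A.append(r[:3]);b.append(-r[3])
    x,res,*_=np.linalg.lstsq(np.array(A),np.array(b),rcond=None)
    return x,res
E
python3 - <<'E'
from h import *
im=[]
for n,(x,y,w,h) in(("scene",(180,210,90,105)),("top",(150,155,80,93))):
    p=np.load(f'pics/{n}0.npz')['p'][y:y+h,x:x+w]
    im.append(cv2.resize(p,(398,465),interpolation=cv2.INTER_CUBIC))
cv2.imwrite('pics/crop1.png',np.hstack(im))
for n in("scene","top"):
    z=np.load(f'pics/{n}0.npz');p,d=z['p'],z['d'];W=cloud(n,p,d)
    hsv=cv2.cvtColor(p,cv2.COLOR_BGR2HSV);ok=d>0
    H,S,V=[hsv[...,i].astype(int) for i in range(3)]
    v,u=np.mgrid[:384,:512]
    box={'scene':(190,215,260,320),'top':(150,160,215,235)}[n]
    near=(u>box[0])&(v>box[1])&(u<box[2])&(v<box[3])&ok
    g=near&(H>65)&(H<95)&(S>80)
    G=W[g];top=G[G[:,2]>np.percentile(G[:,2],95)-.006]
    r=cv2.minAreaRect((top[:,:2]*1000).astype(np.float32))
    print(n,'lid',len(G),len(top),top.mean(0),r)
    k=near&((H<8)|(H>172))&(S>130)
    K=W[k];print('knob',len(K),K.min(0),K.max(0),np.median(K,0))
    m=ok&(H>8)&(H<22)&(S>70)&(W[...,2]<.012)&(W[...,2]>-.008)
    lab,L,st,cen=cv2.connectedComponentsWithStats(m.astype(np.uint8))
    for i in range(1,lab):
        if st[i,4]>60:
            M=W[L==i];print('mat?',cen[i],st[i,4],M.mean(0),cv2.minAreaRect((M[:,:2]*1000).astype(np.float32)))
E
```

```text
scene lid 1988 850 [0.44343556 0.01680937 0.11210723] ((445.17816162109375, 15.356422424316406), (51.186622619628906, 52.38079833984375), 58.639320373535156)
knob 140 [ 0.50340544 -0.10384315 -0.00242355] [ 0.575799   -0.01829329  0.08623008] [ 0.50982674 -0.02396171  0.07663549]
mat? [ 53.07345096 242.56840378] 12185 [0.77538417 0.09282458 0.00524085] ((789.8231811523438, 81.0340347290039), (212.95123291015625, 311.0224609375), 59.061893463134766)
mat? [446.73129252 205.83503401] 588 [ 0.15587111 -0.39681059  0.00718203] ((148.77418518066406, -410.90887451171875), (371.0525207519531, 49.74204635620117), 67.30879211425781)
mat? [316.31083845 193.69836401] 978 [ 0.40700465 -0.29210054  0.00248189] ((412.1871337890625, -294.15313720703125), (87.82496643066406, 100.76026916503906), 60.556514739990234)
mat? [372.70422535 261.00938967] 213 [ 0.2414372  -0.17051179  0.00662514] ((249.7426300048828, -175.7113494873047), (49.87009048461914, 100.951171875), 83.69306945800781)
mat? [164.3880597  374.56716418] 134 [0.42853038 0.19018623 0.00630241] ((428.9874267578125, 190.72784423828125), (53.66257095336914, 4.909079551696777), 66.389892578125)
top lid 569 449 [0.44592678 0.01615672 0.11328561] ((445.4139099121094, 15.695068359375), (50.94204330444336, 50.14025115966797), 57.08210372924805)
knob 56 [ 0.50504091 -0.03259703  0.02242985] [ 0.52021641 -0.0131441   0.08896552] [ 0.50892283 -0.02729115  0.08234949]
mat? [104.2672869 110.8830777] 7954 [0.71161191 0.23648772 0.00686568] ((722.6300048828125, 229.1685791015625), (146.82839965820312, 463.35235595703125), 61.259159088134766)
mat? [298.5647517  215.53067186] 1027 [ 0.41563704 -0.290417    0.00308176] ((416.6683349609375, -290.5400695800781), (80.19046783447266, 90.54991912841797), 69.20561218261719)
```

View pics/crop1.png

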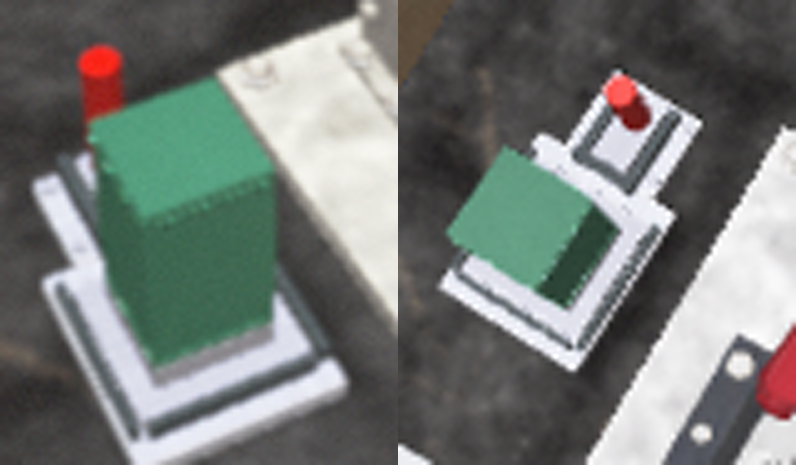

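The crop gives the knob top at scene (202.6,224.0) and top view (194.8,172.7). The lid top's centre is at scene (221,244) and top view (174.5,198.4).

```bash
cat >> h.py <<'E'
A=np.radians(-32.5);ux=np.array([np.cos(A),np.sin(A)])
LID=np.array([.4452,.0155])
def quat(az,k=0):
    t=(az+np.pi/2)/2+k*np.pi/2
    return [0,float(np.cos(t)),float(np.sin(t)),0]
def P(off,z,c=LID): return [*(c+off*ux),z]
E
python3 - <<'E'
from h import *
c=P(.112,0)[:2]
for n in("scene","top"):
    z=np.load(f'pics/{n}0.npz');W=cloud(n,z['p'],z['d'])[z['d']>0]
    r=W[:,:2]-c;a=r@ux;b=r@[-ux[1],ux[0]]
    m=(abs(a)<.105)&(abs(b)<.05)&(W[:,2]>.09)&(W[:,2]<.5);print(n,m.sum(),W[m].max(0) if m.any() else '',np.median(W[m],0))
for k in(0,1):
    for p in(P(0,.33),P(0,.2),P(.112,.2),P(.112,.078),P(0,.086),P(0,.3)):
        q=ik(p,quat(A,k));print(k,np.round(p,3),None if q is None else np.round(q,2))
    q=ik([.4165,-.2905,.1],quat(np.radians(-20.8),k));print('mat',None if q is None else np.round(q,2))
q=ik([.36,.31,.33],quat(A,0));print(q)
E
```

```text
scene 1875 [0.63990539 0.03172133 0.42614991] [ 0.61276125 -0.07699433  0.40110967]
top 2486 [0.64532275 0.03314766 0.4999973 ] [ 0.61755947 -0.09086597  0.43436355]
0 [0.445 0.016 0.33 ] [-0.64 -0.19  0.48  1.79  0.09  1.52 -0.75]
0 [0.445 0.016 0.2  ] [-0.56 -0.12  0.44  2.    0.05  1.25 -0.71]
0 [ 0.54  -0.045  0.2  ] [-0.52  0.12  0.6   1.8  -0.07  1.24 -0.47]
0 [ 0.54  -0.045  0.078] [-0.5   0.26  0.6   1.92 -0.18  1.01 -0.38]
0 [0.445 0.016 0.086] [-0.6   0.02  0.51  2.13 -0.01  0.99 -0.65]
0 [0.445 0.016 0.3  ] [-0.33 -0.15  0.21  1.84  0.03  1.45 -0.69]
mat [-0.24  0.18  0.87  1.99 -0.16  1.04  0.34]
1 [0.445 0.016 0.33 ] [-0.62 -0.19  0.45  1.79  0.08  1.51  2.4 ]
1 [0.445 0.016 0.2  ] [-0.57 -0.12  0.45  2.    0.05  1.25  2.43]
1 [ 0.54  -0.045  0.2  ] [-0.44  0.12  0.52  1.8  -0.06  1.24  2.66]
1 [ 0.54  -0.045  0.078] [ 1.01  0.51 -1.17  1.87  0.52  1.11  2.21]
1 [0.445 0.016 0.086] [-0.52  0.02  0.43  2.13 -0.01  0.99  2.49]
1 [0.445 0.016 0.3  ] [-0.61 -0.18  0.45  1.85  0.08  1.45  2.4 ]
mat [-0.52  0.31  1.23  2.   -0.33  1.06 -2.65]
[-0.97587292 -0.08941956  0.19474059  1.7279003   0.01732322  1.50144082
 -1.35032358]
```

Run:
```python
from h import *
q=quat(A)
def rep(m):
    s=get_state();print(m,round(s['time'],2),np.round(s['position'],4),np.round(s['contact_force'],1),round(s['gripper_width'],4))
move_linear([.285,.584,.33],velocity=.2)
move_to([.36,.31,.335],q);rep('wp')
move_to(P(0,.33),q);gripper_close(10);rep('above')
move_linear(P(0,.2),velocity=.15)
move_linear(P(.109,.2),velocity=.15);rep('out')
print(move_linear(P(.109,.076),velocity=.08,threshold=8));rep('down')
p,d=capture('scene');a=p[160:340,120:300];p,d=capture('top');b=p[110:250,120:260]
cv2.imwrite('pics/down.png',np.hstack([cv2.resize(a,(400,400)),cv2.resize(b,(400,400))]))
```

```text
wp 1.88 [0.3594 0.3107 0.3342] [0.8 0.2 0.8] 0.087
above 4.58 [0.4452 0.0155 0.33  ] [ 0.5  0.4 -0.2] 0.0005
out 6.47 [ 0.5367 -0.0426  0.2   ] [-0.8  0.3 -0.4] -0.0001
False
down 8.17 [ 0.5375 -0.043   0.0765] [-0.4 -0.1 -0.1] 0.0005
```

View pics/down.png

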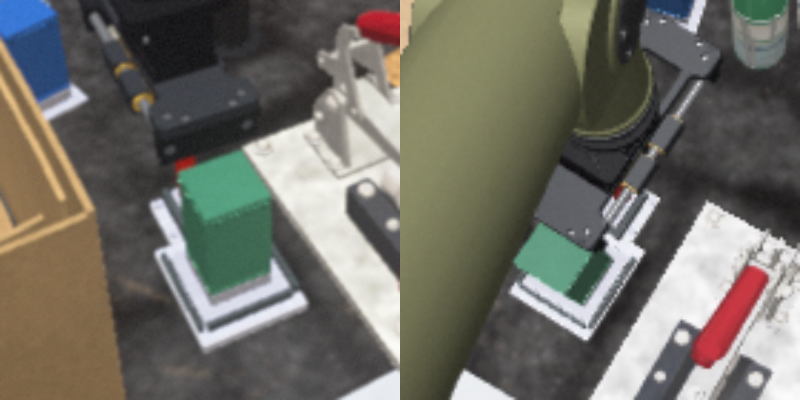

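The gripper is down behind the knob (red at (185,162) in the left crop, (618,190) in the right) and clear of the lid. Now I'll push the bolt.

Run:
```python
from h import *
def rep(m):
    s=get_state();p=s['position'];print(m,round(s['time'],2),'off',round(float((p[:2]-LID)@ux),4),round(p[2],4),np.round(s['contact_force'],1))
for o in(.1,.095,.09,.085):
    t=move_linear(P(o,.076),velocity=.04,threshold=9);rep(o)
    if t:break
if not t: print(move_linear(P(.076,.076),velocity=.02,threshold=9));rep('end')
```

```text
0.1 8.64 off 0.0996 0.0761 [-0.3 -0.6  0.1]
0.095 8.92 off 0.0949 0.0761 [ 0.5 -0.5  0.6]
0.09 9.19 off 0.0897 0.0761 [ 0.2 -0.6 -0.2]
0.085 9.47 off 0.0846 0.076 [ 1.2 -1.4  1. ]
True
end 9.88 off 0.0802 0.0764 [ 1.5 -0.8 -0.3]
```

Run:
```python
from h import *
def rep(m):
    s=get_state();p=s['position'];print(m,round(s['time'],2),'off',round(float((p[:2]-LID)@ux),4),round(p[2],4),np.round(s['contact_force'],1))
print(move_linear(P(.074,.076),velocity=.015,threshold=18));rep('push')
hold(.2);rep('held')
move_linear(P(.09,.076),velocity=.08);move_linear(P(.09,.2),velocity=.15)
let_go();move_linear(P(-.02,.24),velocity=.2);rep('up')
for n in("scene","top"):
    p,d=capture(n);np.savez(f'pics/{n}1.npz',p=p,d=d)
    (x,y,w,h)={"scene":(180,210,90,105),"top":(150,155,80,93)}[n]
    cv2.imwrite(f'pics/t_{n}.png',cv2.resize(p[y:y+h,x:x+w],(398,465),interpolation=cv2.INTER_CUBIC))
cv2.imwrite('pics/home.png',np.hstack([cv2.imread('pics/t_scene.png'),cv2.imread('pics/t_top.png')]))
```

```text
False
push 10.45 off 0.0794 0.0772 [12.5 -7.6 -7.1]
held 10.65 off 0.0793 0.0772 [12.7 -7.9 -6.6]
up 14.22 off -0.0193 0.24 [ 0.2 -0.8  0.2]
```

View pics/home.png

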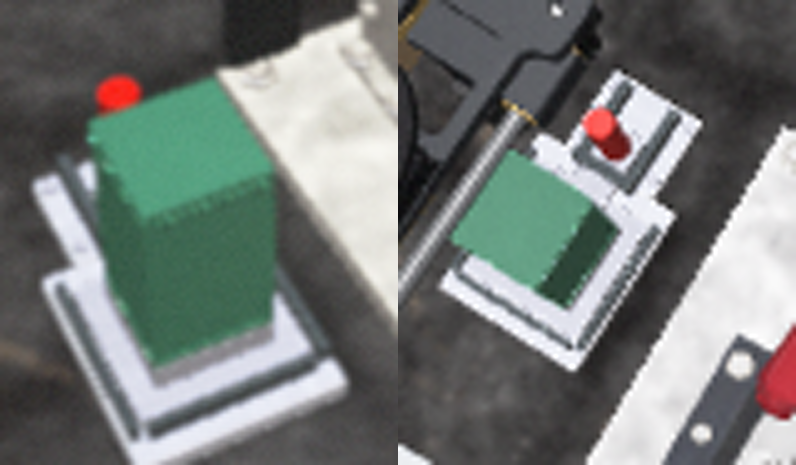

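The knob has moved to scene (206.9,231.3) and top (190.6,179.5). I'll check the travel.

Run:
```python
from h import *
a=tri((202.6,224),(194.8,172.7))[0];b=tri((206.9,231.3),(190.6,179.5))[0]
print(a,b,np.linalg.norm((a-b)[:2]),(b[:2]-LID)@ux,(a[:2]-LID)@ux, (b[:2]-LID)@[-ux[1],ux[0]])
C=[]
for n in(0,1):
    z=np.load(f'pics/top{n}.npz');p,d=z['p'],z['d'];W=cloud('top',p,d);hsv=cv2.cvtColor(p,cv2.COLOR_BGR2HSV)
    m=((hsv[...,0]<8)|(hsv[...,0]>172))&(hsv[...,1]>130)&(W[...,2]>.075)&(W[...,2]<.095)
    m[:160]=0;m[195:]=0;m[:,:180]=0;m[:,210:]=0;C.append(W[m].mean(0));print(m.sum(),C[-1],(C[-1][:2]-LID)@ux)
print(np.linalg.norm(C[0]-C[1]))
```

```text
[ 0.51208508 -0.0274181   0.08314042] [ 0.49561222 -0.01728414  0.08282593] 0.01934042785414812 0.06013214308132301 0.07947018211900758 -0.00056339704112614
34 [ 0.51180063 -0.02612299  0.08428978] 0.07853441927470112
34 [ 0.49621668 -0.01622699  0.08435139] 0.06007392870618358
0.018460613202547153
```

The bolt is home: the knob stands 60.1 mm from the tin's centre. Next I'll grip the lid, going in offset so that the fully open fingers clear the knob.

Run:
```python
from h import *
def rep(m):
    s=get_state();p=s['position'];print(m,round(s['time'],2),'off',round(float((p[:2]-LID)@ux),4),round(p[2],4),np.round(s['contact_force'],1),'w',round(s['gripper_width'],4),round(s['grip_force'],1))
move_linear(P(-.0125,.2),velocity=.15)
print(move_linear(P(-.0125,.086),velocity=.08,threshold=8));rep('down')
gripper_close(3);rep('c1')
for o in(-.008,-.004,0):
    move_linear(P(o,.086),velocity=.04);gripper_close(3);rep(o)
p,d=capture('scene');a=p[160:340,120:300];p,d=capture('top');b=p[110:250,120:260]
cv2.imwrite('pics/grip.png',np.hstack([cv2.resize(a,(400,400)),cv2.resize(b,(400,400))]))
```

```text
False
down 16.32 off -0.0122 0.0864 [-0.1  0.2 -0.3] w 0.0868 0.0
c1 16.97 off -0.0093 0.0875 [ 4.2 -3.5  3.2] w 0.0641 3.0
-0.008 17.45 off -0.0051 0.0873 [ 5.  -4.1  3.8] w 0.056 3.0
-0.004 17.92 off -0.0017 0.0869 [ 4.9 -3.4  3.3] w 0.0506 3.0
0 18.38 off 0.0001 0.0861 [ 0.7 -0.6  4. ] w 0.0499 3.0
```

View pics/grip.png

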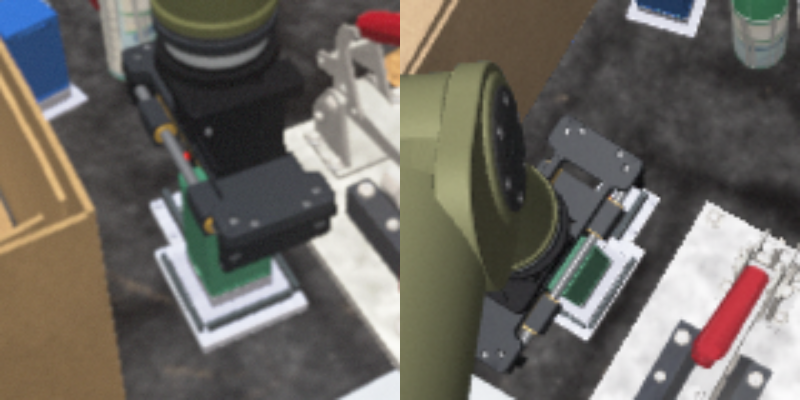

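The lid sits upright and centred between the fingers, 49.9 mm wide. I'll grip firmly and lift.

Run:
```python
from h import *
def rep(m):
    s=get_state();p=s['position'];print(m,round(s['time'],2),np.round(p,4),np.round(s['contact_force'],1),'w',round(s['gripper_width'],4),round(s['grip_force'],1))
gripper_close(50);rep('grip')
move_linear(P(0,.106),velocity=.04);rep('l1')
move_linear(P(0,.150),velocity=.06);rep('l2')
move_linear(P(0,.300),velocity=.12);rep('l3')
p,d=capture('scene');np.savez('pics/scene2.npz',p=p,d=d);a=p[100:340,100:340];p,d=capture('top');b=p[110:250,120:260]
cv2.imwrite('pics/lift.png',np.hstack([cv2.resize(a,(400,400)),cv2.resize(b,(400,400))]))
```

```text
grip 18.7 [0.4454 0.0157 0.0862] [1.9 1.2 5.4] w 0.0503 49.9
l1 19.35 [0.4449 0.0158 0.1061] [ 0.3  0.4 -3.6] w 0.0496 49.9
l2 20.23 [0.4452 0.0156 0.1501] [-0.7  0.2 -1.6] w 0.05 49.9
l3 21.63 [0.4448 0.0154 0.2992] [ 0.2  0.5 -1.6] w 0.05 49.9
```

View pics/lift.png

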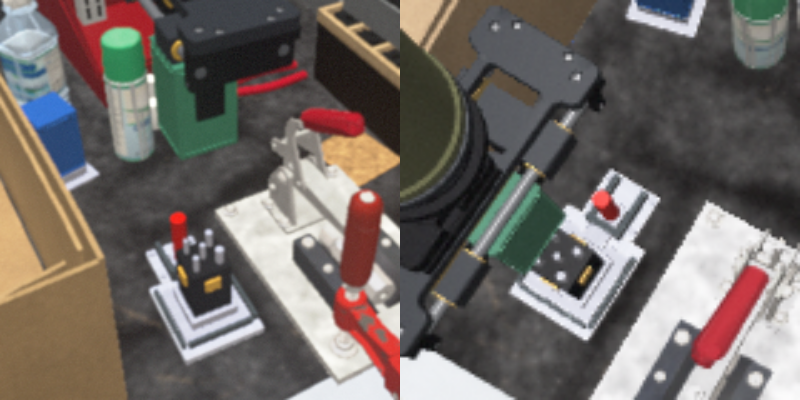

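The lid is off and the drills and bolt are in place (crop (200,285)). Before going to the mat I'll check clearance there.

Run:
```python
from h import *
c=np.array([.4165,-.2905])
B=[]
for n in("scene","top"):
    z=np.load(f'pics/{n}0.npz');B.append(cloud(n,z['p'],z['d'])[z['d']>0])
W=np.vstack(B)
for zlo,zhi in((.03,.1),(.1,.16),(.16,.3),(.3,.45)):
    for az in(-20.8,-32.5,-10,0,69):
        u=np.array([np.cos(np.radians(az)),np.sin(np.radians(az))]);r=W[:,:2]-c;a=r@u;b=r@[-u[1],u[0]]
        m=(abs(a)<.105)&(abs(b)<.05)&(W[:,2]>zlo)&(W[:,2]<zhi)
        print(zlo,az,m.sum(),np.round([a[m].min(),a[m].max(),b[m].min(),b[m].max(),W[m][:,2].max()],3) if m.any() else '')
for az in(-20.8,-32.5):
  for z in(.3,.062):
    q=ik([*c,z],quat(np.radians(az)));print(az,z,None if q is None else np.round(q,2))
```

```text
0.03 -20.8 1410 [-0.105  0.035 -0.05  -0.028  0.1  ]
0.03 -32.5 1711 [-0.105  0.105 -0.05  -0.04   0.1  ]
0.03 -10 1418 [-0.105  0.007 -0.05  -0.01   0.1  ]
0.03 0 1497 [-0.105 -0.004 -0.05   0.008  0.1  ]
0.03 69 1215 [-0.105  0.105 -0.05   0.05   0.1  ]
0.1 -20.8 635 [-0.105  0.028 -0.05  -0.028  0.12 ]
0.1 -32.5 707 [-0.104  0.105 -0.05  -0.04   0.119]
0.1 -10 732 [-0.105  0.006 -0.05  -0.01   0.12 ]
0.1 0 945 [-0.105 -0.003 -0.05   0.008  0.12 ]
0.1 69 2173 [-0.105 -0.038 -0.05   0.05   0.16 ]
0.16 -20.8 0 
0.16 -32.5 0 
0.16 -10 0 
0.16 0 0 
0.16 69 176 [-0.104 -0.078 -0.05  -0.01   0.17 ]
0.3 -20.8 0 
0.3 -32.5 0 
0.3 -10 0 
0.3 0 0 
0.3 69 0 
-20.8 0.3 [-0.67 -0.1   1.17  1.74  0.09  1.45  0.13]
-20.8 0.062 [-0.3   0.28  0.96  2.02 -0.28  0.97  0.44]
-32.5 0.3 [-0.64 -0.09  1.15  1.74  0.09  1.44 -0.07]
-32.5 0.062 [-0.34  0.3   1.01  2.02 -0.31  0.98  0.26]
```

Run:
```python
from h import *
def rep(m):
    s=get_state();p=s['position'];print(m,round(s['time'],2),np.round(p,4),np.round(s['contact_force'],1),'w',round(s['gripper_width'],4),round(s['grip_force'],1))
T=[.4185,-.2825]
move_linear([*T,.305],velocity=.12);rep('over')
move_linear([*T,.15],velocity=.12)
move_linear([*T,.075],velocity=.06,threshold=8);rep('near')
print(move_linear([*T,.052],velocity=.015,threshold=4));rep('touch')
p,d=capture('scene');a=p[100:300,220:420];p,d=capture('top');b=p[140:300,220:380]
cv2.imwrite('pics/place.png',np.hstack([cv2.resize(a,(400,400)),cv2.resize(b,(400,400))]))
```

```text
over 24.38 [ 0.4186 -0.2821  0.3049] [ 1.1 -0.8 -1.7] w 0.0493 49.9
near 27.22 [ 0.4188 -0.2826  0.0754] [-0.5 -0.2 -0.9] w 0.05 49.9
True
touch 28.12 [ 0.4185 -0.2825  0.0622] [-0.4  0.1  5.2] w 0.0495 49.9
```

View pics/place.png

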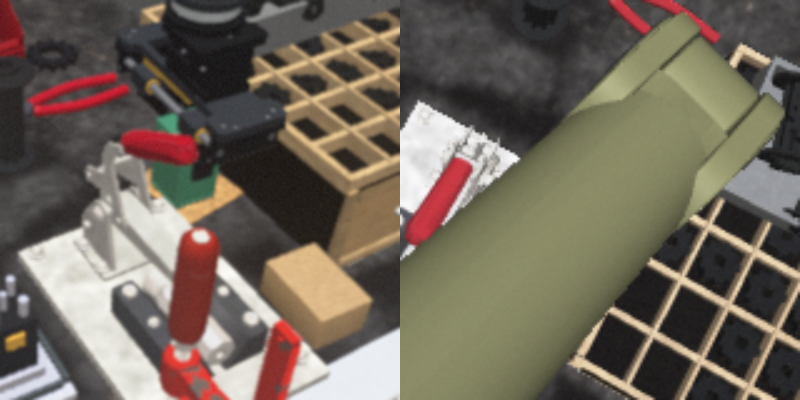

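The lid touched the mat at z = 0.062, as expected, and it stands on the cork (left crop (190,180)). I'll release it, retreat and check.

Run:
```python
from h import *
def rep(m):
    s=get_state();p=s['position'];print(m,round(s['time'],2),np.round(p,4),np.round(s['contact_force'],1),'w',round(s['gripper_width'],4))
T=[.4185,-.2825]
let_go();rep('open')
move_linear([*T,.15],velocity=.06);move_linear([*T,.31],velocity=.15)
move_linear([.446,-.13,.31],velocity=.15);rep('up')
p,d=capture('scene');a=p[120:340,170:390]
p,d=capture('top');W=cloud('top',p,d);hsv=cv2.cvtColor(p,cv2.COLOR_BGR2HSV);b=p[140:300,190:350]
cv2.imwrite('pics/fin.png',np.hstack([cv2.resize(a,(400,400)),cv2.resize(b,(400,400))]))
m=(d>0)&(hsv[...,0]>65)&(hsv[...,0]<95)&(hsv[...,1]>80)&(W[...,2]>.08)&(W[...,2]<.1)&(W[...,1]<-.2)
print(m.sum(),W[m].mean(0) if m.any() else '')
```

```text
open 29.12 [ 0.4178 -0.282   0.0616] [0.5 0.4 0. ] w 0.0872
up 33.15 [ 0.4458 -0.1311  0.31  ] [0.2 0.2 0.3] w 0.087
429 [ 0.41718652 -0.27921735  0.08887263]
```

View pics/fin.png

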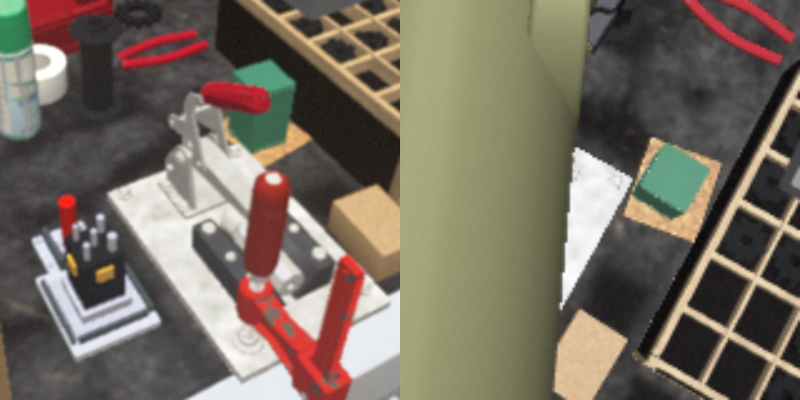

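Run:
```python
from h import *
p,d=capture('top');W=cloud('top',p,d);hsv=cv2.cvtColor(p,cv2.COLOR_BGR2HSV)
m=(d>0)&(hsv[...,0]>65)&(hsv[...,0]<95)&(hsv[...,1]>80)&(W[...,2]>.083)&(W[...,2]<.095)&(W[...,1]<-.2)
r=cv2.minAreaRect((W[m][:,:2]*1000).astype(np.float32));print(r)
z=np.load('pics/top0.npz');p0,d0=z['p'],z['d'];W0=cloud('top',p0,d0);h0=cv2.cvtColor(p0,cv2.COLOR_BGR2HSV)
g=(h0[...,0]>8)&(h0[...,0]<22)&(h0[...,1]>70)&(abs(W0[...,2]-.003)<.008)&(d0>0)
g=g&(abs(W0[...,0]-.416)<.08)&(abs(W0[...,1]+.29)<.08)
n,L,st,c=cv2.connectedComponentsWithStats(g.astype(np.uint8));g=L==1+st[1:,4].argmax()
R=cv2.minAreaRect((W0[g][:,:2]*1000).astype(np.float32));print(R,W0[g].mean(0))
c=cv2.boxPoints(r)-R[0];t=np.radians(R[2])
print(np.round(c@np.array([[np.cos(t),-np.sin(t)],[np.sin(t),np.cos(t)]]),1),R[1])
```

```text
((417.947998046875, -279.5858154296875), (49.96013641357422, 49.40447235107422), 57.89962387084961)
((416.6683349609375, -290.5400695800781), (80.19046783447266, 90.54991912841797), 69.20561218261719) [ 0.41563704 -0.290417    0.00308176]
[[ -9.   31.8]
 [-18.6 -16.6]
 [ 30.3 -26.4]
 [ 40.   22. ]] (80.19046783447266, 90.54991912841797)
```

The lid's corner is right at the mat's edge, so I'll regrip it and shift it 5.5 mm inward.

Run:
```python
from h import *
def rep(m):
    s=get_state();p=s['position'];print(m,round(s['time'],2),np.round(p,4),np.round(s['contact_force'],1),'w',round(s['gripper_width'],4))
T=[.4182,-.2822];N=[.4165,-.2877]
move_linear([*T,.31],velocity=.15);move_linear([*T,.15],velocity=.15)
print(move_linear([*T,.064],velocity=.08,threshold=8));rep('down')
gripper_close(15);move_linear([*T,.072],velocity=.04);rep('lift')
move_linear([*N,.072],velocity=.03,threshold=10)
print(move_linear([*N,.055],velocity=.015,threshold=4));rep('touch')
let_go();move_linear([*N,.15],velocity=.06);move_linear([*N,.31],velocity=.15)
move_linear([.446,-.13,.31],velocity=.15);rep('up')
p,d=capture('top');W=cloud('top',p,d);hsv=cv2.cvtColor(p,cv2.COLOR_BGR2HSV)
m=(d>0)&(hsv[...,0]>65)&(hsv[...,0]<95)&(hsv[...,1]>80)&(W[...,2]>.083)&(W[...,2]<.095)&(W[...,1]<-.2)
print(m.sum(),W[m].mean(0),cv2.minAreaRect((W[m][:,:2]*1000).astype(np.float32)))
cv2.imwrite('pics/fin2.png',cv2.resize(p[140:300,190:350],(400,400)))
```

```text
False
down 36.92 [ 0.4186 -0.2825  0.0645] [-0.2  0.4  0.7] w 0.0874
lift 37.99 [ 0.4184 -0.2822  0.0723] [ 0.3  0.9 -1.3] w 0.0502
True
touch 38.98 [ 0.4166 -0.2877  0.0638] [0.7 0.3 3.9] w 0.0501
up 43.91 [ 0.4458 -0.1311  0.31  ] [0.2 0.8 0.7] w 0.0869
429 [ 0.41545301 -0.28460755  0.08894872] ((415.95684814453125, -284.80352783203125), (50.138511657714844, 49.77584457397461), 55.91798782348633)
```

View pics/fin2.png

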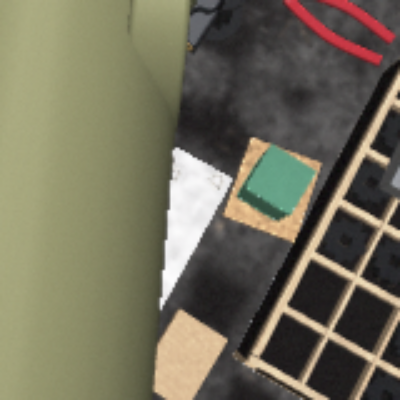

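The lid stands upright and fully on the mat at (278,182), with its top at 89 mm. The arm is clear, so I'll hand in.

```bash
python3 -c "
from workcell import *
print(hand_in())"
```

```text
the job is handed in; nothing more can be done
None
```

The bolt is fully home, the green lid stands mouth down on the cork mat, the drills are still standing in the stand, and the job was handed in at about 44 s.

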